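Flip the stop down and tip the offcut into the crosscut jig

TASK

Get the offcut ready to saw. On the crosscut jig, push the flip stop over from its raised position until it hangs fully down in front of the fence; push the offcut that stands on edge over so that it lies flat on its wide face on the jig's bed, and with the stop down push it home: long edge flush against the fence, end up against the stop. Do it all by pushing with the fingers: do not grip or lift the stop arm or the offcut, and leave everything else on the bench where it is.

Things in the scene. Friction and masses are not known exactly. Their poses are not given: they have to be found in the camera images.
- jig: Crosscut jig fixed to the bench. Plywood bed x -100..85, y +-180, top at z = 18 mm; wooden fence along its far side, front face at x = 50, back at 80, top at z = 48 mm. Origin on the bench top under the bed; x points towards the fence, away from the robot, y left along the fence, z up. At y = -35 mm a fine saw kerf (no obstacle); right of it an aluminium T-track on the fence, top at z = 60 mm.
- stop_carriage: Flip stop's carriage, an aluminium block fixed on the T-track. Origin: on the track's top in the middle plane of the stop arm, 15 mm behind the fence's front face; axes as the jig's. Block 32 mm deep, 14 mm high, y -32..14 mm; black knob at y = -21 mm, top at z = 34 mm. The arm swings in the plane y = 0.
- stop_hinge (a point): Hinge axis of the stop arm (a pin parallel to the fence, jig y), 20 mm above the carriage's origin and 12 mm nearer the robot; 80 mm above the bench.
- stop_foot (a point): Middle of the free end (black cap) of the stop arm: an L of steel 12 mm thick along the fence; a bar 43 mm out from the hinge, then a leg 20 mm wide whose foot is 33 mm out and 59 mm square to the bar. z runs up the leg to the bar, x across its width. Raised: foot up, leg's outer face looking back, away from the robot. Down: foot 3 mm above the bed, 20-40 mm before the fence.
- stop_arm (a joint): Swing of the stop arm, rad: 0 = fully down, 2.9 = raised, resting back (its start). No spring, little friction: pushed from behind towards the robot it passes its balance at about 2.25 and then falls down by its own weight (90 g). Down, its left side is what the offcut's end must meet, 6 mm left of the carriage's origin.
- offcut: Softwood offcut 90 x 60 x 18 mm, about 50 g. Origin: centre of one wide face; x along its length, y its width, z its thickness, into the wood. It starts standing on a long narrow edge on the left part of the bed, roughly parallel to the fence, 65 to 95 mm short of it, y up, z towards the robot. Pushed near its upper edge it tips rather than slides.
- offcut_middle (a point): Centre of the offcut's volume, 9 mm from each wide face; 30 mm above the bed while it stands, 9 mm above the bed when it lies flat.
- spring_clamp: Orange spring clamp, 107 x 61 x 28 mm, lying at the right end of the jig's bed; origin under its middle. Leave alone.
- carpenter_pencil: Flat pencil 170 mm long, 8 mm thick, on the bench right of the jig; origin under its middle, x along it. Leave alone.
- tape_measure: Green tape measure, 36 x 91 x 68 mm, on the bench left of the jig; origin under its middle. Leave alone.
- glue_bottle: Upright white glue bottle, 58 mm across, 196 mm high, on the bench left of the jig; origin under its middle. Leave alone.

How it is judged:
By the outcome, as a careful person would: the job done as asked, in the order asked, and still so for the second after the job is handed in, with the robot touching nothing.
It also fails if it takes over 58 s, if anything falls off the work surface, if the arm or the gripper's body presses on something with over 40 N, if the wrist force passes 120 N, or if a joint passes its speed limit or range.

ROBOT

A 7-joint arm with a two-finger parallel gripper is mounted at the origin on a cart in front of the work surface, level with it; the furniture and walls round the work are solid. World frame = base frame: x ahead of the robot, y to its left, z up, the work surface at z = 0. Lengths are in m, angles in rad, forces in N, time in s.
With the tool pointing down it reaches from about 0.35 to 0.9 m from the base axis. Payload 8.1 kg.
Tool frame: the origin (TCP) lies midway between the tips of the shut fingers; the grasp point (between the pads) lies arm.tcp_to_grasp behind it (arm.tcp_to_grasp is the distance from the TCP to the grasp point, in m); z points along the fingers, y is the line along which they close (so a half turn about z gives the same grasp; the last joint's range is limited). The gripper opens to 92 mm and grips with 3 to 60 N. Pads are 19 mm wide; open, the fingers measure 130 mm over their backs; the gripper's body (75 mm by 190 mm) begins 47 mm behind the grasp point.
Start: joints at [1.193, 0.434, 0.025, 1.573, -0.012, 1.134, -0.075], TCP at [0.17, -0.602, 0.227] pointing down, gripper open.
Joint ranges: [-2.62, 2.62], [-0.44, 2.09], [-1.27, 1.32], [0.08, 2.57], [-1.32, 4.46], [0.12, 2], [-2.74, 2.74]. Speed limits (rad/s): [2.22, 2.22, 3.01, 3.01, 3.14, 3.14, 3.14].

INTERFACE

Orientations are given as a rotation vector (axis times angle).
In Python, from cell import observe, get_image, arm gives the robot as it stands. The module is installed in compiled form; this text tells all that it offers.
- The arm moves only by the tool drive_tool, never from a script. Its argument "steps" is a list of rows, each a list of 5 numbers: the closure, from 0 (fully open) to 1 (shut), then the shift along the world's x, y, z in mm, then the turn about the world's z in rad. In form: [[hand, x, y, z, roll], ...]. A call has 1 to 20 rows; each row shifts and turns the commanded pose from where the row before left it; what a row does not reach is not made up. A row lasts 1/12 s, in which the tool goes at most 41.7 mm and 7.16 degrees, less where a joint would pass 70% of its speed; a pose out of reach is approached as far as the arm can. A call with a gripper value outside its range is refused whole. The fingers move at their own pace and stop on an object; "grip_force" is the grip in N (left out, the last holds). Time passes only in rows, so rows that do not move let the fingers close. It gives the time, the measured TCP pose, the force, the opening and the grip force at its end, in the units of the state.
- observe(): the state, without advancing time (a new reading comes with each control period).
- get_image(name): name is "scene" or "top" or "wrist"; returns a dict with "image" (400x640x3 uint8, red, green, blue), "vfov" (degrees; the focal length in pixels is half the picture's height over the tangent of half this angle, whatever the lens; pixels are square), "cx", "cy" (the principal point, pixels), "xyz" and "attitude" of the camera in the world. Camera axes: x right, y down, z forward; pixel columns grow to the right and rows downward; lengths in m; the calibration is good to about 2 mm. A picture is of the moment at which its call begins. There is no depth.
- arm.sign_off(): hands the job in; it is judged then, once.
The state is a dict: "clock": time; "joints": joint angles; "dq": joint speeds; "joint_efforts": joint torques, N m; "position": TCP position; "ee_rot": TCP orientation; "force": force on the tool from outside, world axes, zero at the start; "ft_torque": the same for the moment, N m; "width": opening from 0.0 (shut) to 1.0 (fully open); "gripper_force": force on a finger pad.
Only numpy, scipy, OpenCV 4.12 (cv2) and the standard library are available. Lean on these libraries where they do the work, as an engineer would, in place of code of your own. Each camera call takes 0.05 s, during which the arm holds its last target. There are 200 camera calls.

## Working session

There is one attempt and no reset: what is moved stays moved. The work goes in short steps, Python scripts to look and compute and a tool call to move; the robot and the scene stay as the last step left them, time stands still between calls to the robot, and variables do not carry over. Pictures are saved under pics/ and viewed, at most 10 in all, crops included, and the job is handed in when it is done.

Besides the shell and the picture viewer there is one more tool, called by a JSON object that holds its "op" and its "data", one argument or row to a line. drive_tool: Moves the arm, as the interface text tells. Its arguments: {"type":"object","properties":{"steps":{"type":"array"},"grip_force":{"type":"number"}},"required":["steps"]}

```bash
mkdir -p pics; cat > h.py <<'E'
import numpy as np, cv2
from cell import observe, get_image, arm
from scipy.spatial.transform import Rotation as R
def rot(a):
    a=np.array(a,float)
    return a if a.shape==(3,3) else (R.from_rotvec(a) if a.size==3 else R.from_quat(a)).as_matrix()
def snap(n,f):
    c=get_image(n); cv2.imwrite('pics/'+f,cv2.cvtColor(c['image'],cv2.COLOR_RGB2BGR)); return c
def ray(c,u,v):
    f=c['image'].shape[0]/2/np.tan(np.radians(c['vfov'])/2)
    return np.array(c['xyz']),rot(c['attitude'])@np.array([(u-c['cx'])/f,(v-c['cy'])/f,1])
def onz(c,u,v,z):
    o,d=ray(c,u,v); return o+d*(z-o[2])/d[2]
def proj(c,p):
    f=c['image'].shape[0]/2/np.tan(np.radians(c['vfov'])/2)
    q=rot(c['attitude']).T@(np.array(p)-np.array(c['xyz'])); return q[:2]/q[2]*f+[c['cx'],c['cy']]
E
python3 - <<'E'
from h import *
for n in('scene','top'):
    c=snap(n,n+'0.png'); print(n,c['vfov'],c['cx'],c['cy'],c['xyz'],c['attitude'])
print(observe(),arm.tcp_to_grasp)
E
```

```text
scene 44.039845183098805 319.21446748365264 196.44611579354108 [ 0.02355058 -1.14573754  0.90229498] [-2.14786194  0.5078165  -0.24964305]
top 56.379687411948304 326.4747929118234 198.90199781608268 [ 0.24085229 -0.13313233  1.2755445 ] [-2.10359301  2.10852028 -0.23946777]
{'clock': 0.1, 'joints': array([ 1.19341622,  0.43512594,  0.02498646,  1.57401133, -0.0116399 ,
        1.13399669, -0.07508641]), 'dq': array([ 2.01097685e-03, -1.90536863e-03,  4.47132409e-05, -4.19311424e-03,
        1.19012224e-03, -1.65870329e-03, -4.12077982e-04]), 'joint_efforts': array([ 2.72617581e-03, -6.69120669e+01,  9.87878367e-01, -3.15144432e+01,
       -6.04901905e-02,  3.72728601e-02,  7.39928601e-05]), 'position': array([ 0.16941378, -0.60112192,  0.22603857]), 'ee_rot': array([-3.11065345e+00, -4.29948471e-01,  4.48943241e-04]), 'force': array([-0.2038758 , -0.45640717,  0.04705851]), 'ft_torque': array([-0.05987857,  0.04229999, -0.0113146 ]), 'gripper_force': 0.0, 'width': 0.9992854144813152} 0.0188
```

View pics/scene0.png

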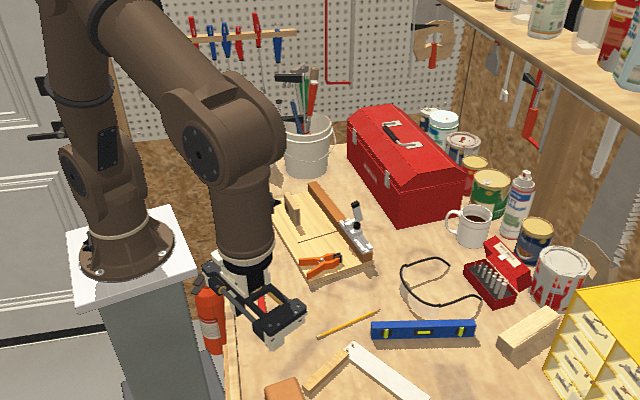

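View pics/top0.png

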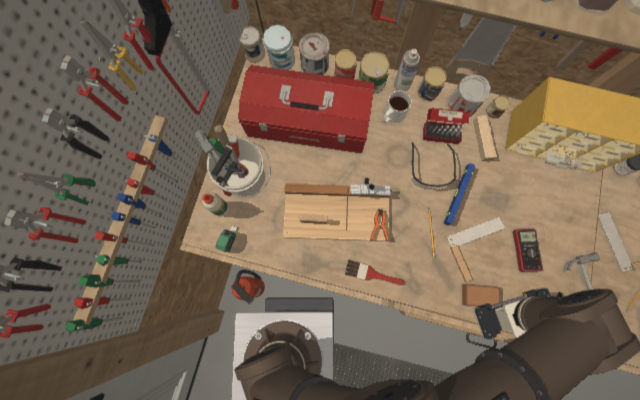

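The jig lies around (285..400, 183..240) in top. The offcut stands at about (320,219), the stop carriage is at about (370,189), and the clamp is at (380,225). The glue bottle (212,203) and tape measure (228,238) are on the left. I'll zoom in on the top view.

```bash
python3 - <<'E'
import cv2
a=cv2.imread('pics/top0.png')[174:250,275:408]; cv2.imwrite('pics/c1.png',cv2.resize(a,None,fx=6,fy=6,interpolation=cv2.INTER_CUBIC))
E
```

```text
(no output)
```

View pics/c1.png

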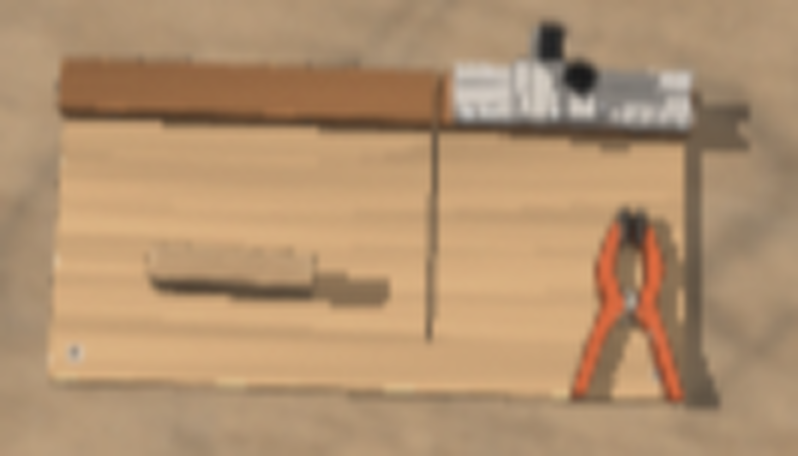

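Crop (scale 6, offset 275,174):
- Fence front top edge runs from (60,113) to (437,122).
- Bed near corners are at (50,380) and (685,402).
- Offcut top face spans (150,248) to (315,285).
- The raised stop foot is at (549,40) and the knob at (579,77).

```bash
python3 - <<'E'
from h import *
c=get_image('top')
P=lambda u,v,z: np.round(onz(c,275+u/6-.4,174+v/6-.4,z)*1000,1)
for n,u,v,z in [('fenceL',60,113,.048),('fenceKerf',437,122,.048),('backL',62,58,.048),('nearL',50,380,.018),('nearR',684,402,.018),('kerfNear',430,340,.018),
 ('trackR',691,70,.06),('trackFrontR',691,130,.06),('trackFL',453,124,.06),('foot',549,40,.145),('knob',579,77,.094),
 ('oTL',150,248,.078),('oTR',315,250,.078),('oBL',152,282,.078),('oBR',314,288,.078),('clampNL',575,398,.018),('clampTip',632,210,.03)]: print(n,P(u,v,z))
for n,u,v in [('toolbox',365,150),('glue',212,203),('tape',228,238)]: print(n,np.round(onz(c,u,v,0.0)*1000))
E
```

```text
fenceL [540.6   2.5  48. ]
fenceKerf [ 535.  -210.1   48. ]
backL [572.7   2.1  48. ]
nearL [393.3   8.1  18. ]
nearR [ 380.1 -348.4   18. ]
kerfNear [ 415.5 -206.1   18. ]
trackR [ 561.9 -352.5   60. ]
trackFrontR [ 527.2 -351.1   60. ]
trackFL [ 530.9 -218.2   60. ]
foot [ 555.8 -263.3  145. ]
knob [ 549. -285.   94.]
oTL [457.7 -51.3  78. ]
oTR [ 456.4 -140.9   78. ]
oBL [439.  -52.6  78. ]
oBR [ 435.6 -140.2   78. ]
clampNL [ 382.5 -287.1   18. ]
clampTip [ 487.7 -321.1   30. ]
toolbox [ 710. -279.    0.]
glue [515. 260.   0.]
tape [392. 198.   0.]
```

The jig yaw is about -0.033 rad and its origin is about (487,-173). The arm plane is at y≈-263, with the raised leg's outer face at x≈570 and z≈125. I'll go behind it with the fingers shut.

{"op": "drive_tool", "data": {
  "steps": [
    [1, 22, 17, 0, -0.015],
    [1, 22, 17, 0, -0.015],
    [1, 22, 17, 0, -0.015],
    [1, 22, 17, 0, -0.015],
    [1, 22, 17, 0, -0.015],
    [1, 22, 17, 0, -0.015],
    [1, 22, 17, 0, -0.015],
    [1, 22, 17, 0, -0.015],
    [1, 22, 17, 0, -0.015],
    [1, 22, 17, 0, -0.015],
    [1, 22, 17, 0, -0.015],
    [1, 22, 17, 0, -0.015],
    [1, 22, 17, 0, -0.015],
    [1, 22, 17, 0, -0.015],
    [1, 22, 17, 0, -0.015],
    [1, 22, 17, 0, -0.015],
    [1, 22, 17, 0, -0.015],
    [1, 22, 17, 0, -0.015],
    [1, 22, 17, 0, -0.015],
    [1, 22, 17, 0, -0.022]
  ]
}}

```text
clock: 1.82
position: [0.6103, -0.2605, 0.2264]
ee_rot: [-3.141, 0.052, 0.001]
force: [0.1, -0.3, -0.4]
width: 0.007
gripper_force: 0.0
```

{"op": "drive_tool", "data": {
  "steps": [
    [1, 0, 0, -25, 0],
    [1, 0, 0, -25, 0],
    [1, 0, 0, -25, 0],
    [1, 0, 0, -25, 0],
    [1, 0, 0, 0, 0],
    [1, -6, 0, 0, 0],
    [1, -6, 0, 0, 0],
    [1, -6, 0, 0, 0],
    [1, -6, 0, 0, 0],
    [1, -6, 0, 0, 0],
    [1, -4, 0, 0, 0],
    [1, -4, 0, 0, 0],
    [1, -4, 0, 0, 0],
    [1, -4, 0, 0, 0],
    [1, -4, 0, 0, 0]
  ]
}}

```text
clock: 3.07
position: [0.5641, -0.2618, 0.1304]
ee_rot: [3.139, -0.049, 0.016]
force: [7.2, 2.0, 21.2]
width: 0.005
gripper_force: 8.7
```

```bash
python3 - <<'E'
from h import *
c=snap('wrist','w1.png'); s=snap('scene','s1.png')
a=cv2.imread('pics/s1.png')[150:300,230:430]
cv2.imwrite('pics/s1c.png',cv2.resize(a,None,fx=4,fy=4,interpolation=cv2.INTER_CUBIC))
print(observe()['position'])
E
```

```text
[ 0.56250792 -0.26209942  0.12993544]
```

View pics/s1c.png

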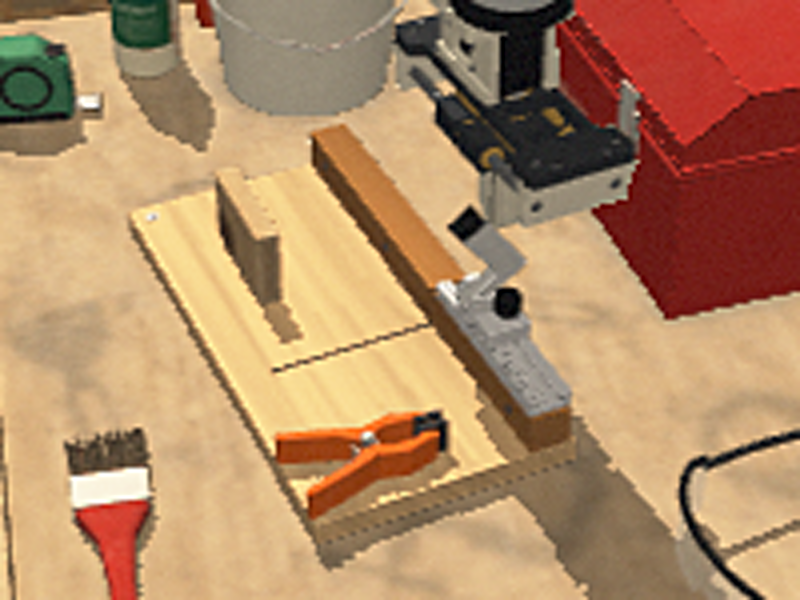

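The view shows the arm tilted to near its balance: foot cap at crop (465,225), leg corner at (520,260), finger behind it. The offcut still stands at (250,235). I'll check the force again.

{"op": "drive_tool", "data": {
  "steps": [
    [1, 0, 0, 0, 0],
    [1, 0, 0, 0, 0]
  ]
}}

```text
clock: 3.33
position: [0.5629, -0.2621, 0.1298]
ee_rot: [3.139, -0.05, 0.012]
force: [4.6, -0.7, 13.9]
width: 0.005
gripper_force: 6.2
```

View pics/w1.png

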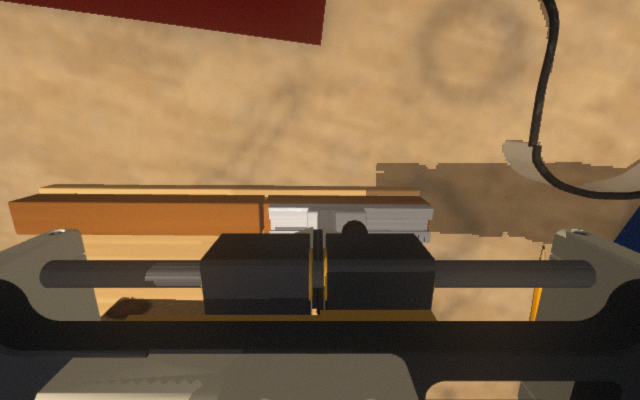

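The line of force passes through the hinge, so the finger is wedged low on the leg. I'll slide it up the leg while pushing.

{"op": "drive_tool", "data": {
  "steps": [
    [1, 2, 0, 6, 0],
    [1, 0, 0, 5, 0],
    [1, -3, 0, 3, 0],
    [1, -4, 0, 2, 0],
    [1, -4, 0, 2, 0],
    [1, -4, 0, 1, 0],
    [1, -4, 0, 0, 0],
    [1, -4, 0, 0, 0],
    [1, -4, 0, 0, 0]
  ]
}}

```text
clock: 4.08
position: [0.5339, -0.2616, 0.1456]
ee_rot: [-3.141, 0.051, 0.001]
force: [0.7, -0.4, -0.3]
width: 0.005
gripper_force: 0.0
```

{"op": "drive_tool", "data": {
  "steps": [
    [1, -4, 0, 0, 0],
    [1, -4, 0, 0, 0],
    [1, 0, 0, 12, 0],
    [1, 0, 0, 25, 0],
    [1, 0, 20, 20, 0]
  ]
}}

```text
clock: 4.5
position: [0.5252, -0.2456, 0.2033]
ee_rot: [3.139, -0.059, -0.002]
force: [0.3, -1.8, 0.2]
width: 0.008
gripper_force: 0.0
```

```bash
python3 - <<'E'
from h import *
s=snap('scene','s2.png')
a=cv2.imread('pics/s2.png')[150:300,230:430]
cv2.imwrite('pics/s2c.png',cv2.resize(a,None,fx=4,fy=4,interpolation=cv2.INTER_CUBIC))
E
```

```text
(no output)
```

View pics/s2c.png

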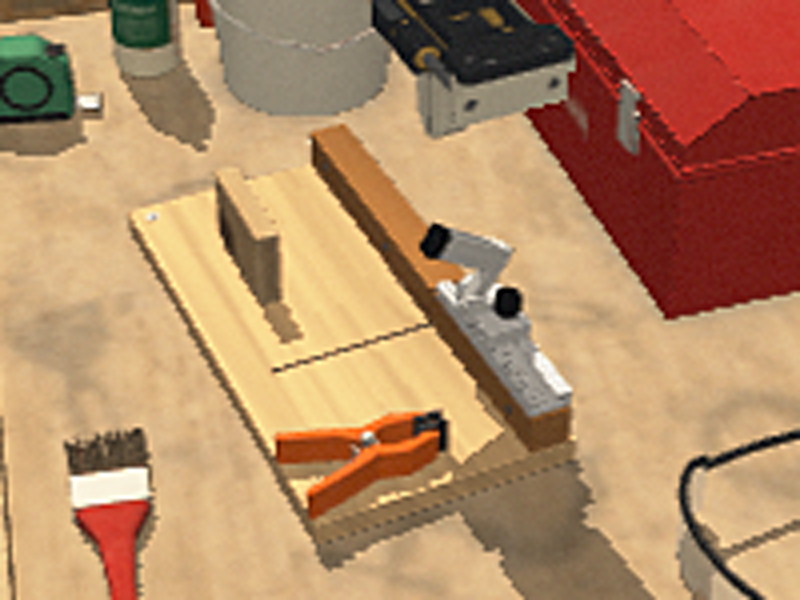

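The stop arm is past vertical: its foot cap at (435,240) now points towards the robot. It's probably still falling, so I'll wait half a second and look again while moving towards the offcut.

{"op": "drive_tool", "data": {
  "steps": [
    [0.45, -20, 20, 0, 0],
    [0.45, -20, 20, 0, 0],
    [0.45, -20, 20, 0, 0],
    [0.45, -20, 20, 0, 0],
    [0.45, -20, 20, 0, 0],
    [0.45, -20, 20, 0, 0],
    [0.45, -10, 20, 0, 0]
  ]
}}

```text
clock: 5.13
position: [0.3938, -0.1008, 0.2024]
ee_rot: [3.141, -0.051, -0.002]
force: [0.1, 0.3, -0.6]
width: 0.463
gripper_force: 0.0
```

```bash
python3 - <<'E'
from h import *
s=snap('scene','s3.png')
a=cv2.imread('pics/s3.png')[150:300,230:430]
cv2.imwrite('pics/s3c.png',cv2.resize(a,None,fx=4,fy=4,interpolation=cv2.INTER_CUBIC))
E
```

```text
(no output)
```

View pics/s3c.png

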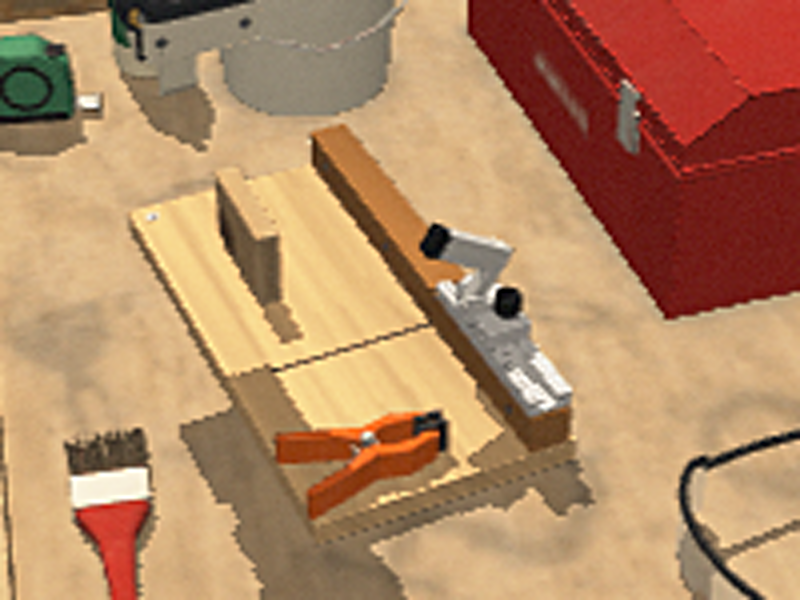

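It's unmoved (cap still at (435,240)), so the stop is stuck at its balance. I'll estimate its angle.

```bash
python3 - <<'E'
from h import *
c=get_image('scene')
for th in (2.6,2.4,2.3,2.2,2.1,2.0,1.9):
    b=np.array([-np.cos(th),np.sin(th)]);l=np.array([-np.sin(th),-np.cos(th)])
    out=[]
    for r in (33*b+53*l,43*b):
        p=np.array([537+r[0],-263,80+r[1]])
        q=proj(c,p/1000); out+=list(np.round((q-[230,150])*4))+list(np.round(p))
    print(th,out)
E
```

```text
2.6 [np.float64(472.0), np.float64(216.0), np.float64(538.0), np.float64(-263.0), np.float64(142.0), np.float64(518.0), np.float64(250.0), np.float64(574.0), np.float64(-263.0), np.float64(102.0)]
2.4 [np.float64(455.0), np.float64(222.0), np.float64(526.0), np.float64(-263.0), np.float64(141.0), np.float64(512.0), np.float64(244.0), np.float64(569.0), np.float64(-263.0), np.float64(109.0)]
2.3 [np.float64(447.0), np.float64(227.0), np.float64(519.0), np.float64(-263.0), np.float64(140.0), np.float64(508.0), np.float64(241.0), np.float64(566.0), np.float64(-263.0), np.float64(112.0)]
2.2 [np.float64(439.0), np.float64(232.0), np.float64(514.0), np.float64(-263.0), np.float64(138.0), np.float64(504.0), np.float64(239.0), np.float64(562.0), np.float64(-263.0), np.float64(115.0)]
2.1 [np.float64(431.0), np.float64(237.0), np.float64(508.0), np.float64(-263.0), np.float64(135.0), np.float64(499.0), np.float64(238.0), np.float64(559.0), np.float64(-263.0), np.float64(117.0)]
2.0 [np.float64(423.0), np.float64(244.0), np.float64(503.0), np.float64(-263.0), np.float64(132.0), np.float64(494.0), np.float64(237.0), np.float64(555.0), np.float64(-263.0), np.float64(119.0)]
1.9 [np.float64(416.0), np.float64(250.0), np.float64(498.0), np.float64(-263.0), np.float64(128.0), np.float64(489.0), np.float64(237.0), np.float64(551.0), np.float64(-263.0), np.float64(121.0)]
```

The angle is about 2.15, held by friction. Pressing down near the foot (x≈514), ahead of the hinge, will carry it over.

{"op": "drive_tool", "data": {
  "steps": [
    [1, 20, -27, 0, 0],
    [1, 20, -27, 0, 0],
    [1, 20, -27, 0, 0],
    [1, 20, -27, 0, 0],
    [1, 20, -27, 0, 0],
    [1, 22, -27, 0, 0],
    [1, 0, 0, -10, 0],
    [1, 0, 0, -15, 0],
    [1, 0, 0, -15, 0],
    [1, 0, 0, -6, 0],
    [1, 0, 0, -6, 0],
    [1, 0, 0, -6, 0],
    [1, -2, 0, -6, 0],
    [1, -2, 0, -6, 0],
    [1, 0, 0, 0, 0]
  ]
}}

```text
clock: 6.48
position: [0.514, -0.2635, 0.1322]
ee_rot: [-3.141, 0.051, 0.001]
force: [-1.0, -0.8, 0.7]
width: 0.007
gripper_force: 0.0
```

```bash
python3 - <<'E'
from h import *
def m(n,b): 
    c=get_image(n); g=c['image'].max(2)[b[1]:b[3],b[0]:b[2]]; 
    k,_,st,ce=cv2.connectedComponentsWithStats((g<60).astype('uint8'))
    print(n,[(st[i,4],np.round((ce[i])*4)) for i in range(1,k) if st[i,4]>12])
m('scene',(230,150,430,300))
E
```

```text
scene [(np.int32(29), array([157.,  22.])), (np.int32(1126), array([452., 118.])), (np.int32(84), array([27., 99.])), (np.int32(13), array([223., 231.])), (np.int32(39), array([404., 269.])), (np.int32(40), array([506., 301.])), (np.int32(36), array([432., 425.])), (np.int32(104), array([724., 498.]))]
```

{"op": "drive_tool", "data": {
  "steps": [
    [1, 0, 0, 20, 0],
    [1, 0, 0, 25, 0],
    [0.45, -20, 25, 20, 0],
    [0.45, -20, 25, 0, 0],
    [0.45, -20, 25, 0, 0],
    [0.45, -20, 25, 0, 0],
    [0.45, -20, 25, 0, 0],
    [0.45, -20, 25, 0, 0],
    [0.45, 0, 17, 0, 0]
  ]
}}

```text
clock: 7.28
position: [0.3911, -0.0949, 0.198]
ee_rot: [3.141, -0.05, -0.002]
force: [-0.6, -0.3, -0.2]
width: 0.464
gripper_force: 0.0
```

```bash
python3 - <<'E'
from h import *
def m(n,b): 
    c=get_image(n); g=c['image'].max(2)[b[1]:b[3],b[0]:b[2]]; 
    k,_,st,ce=cv2.connectedComponentsWithStats((g<60).astype('uint8'))
    print(n,[(st[i,4],np.round((ce[i])*4)) for i in range(1,k) if st[i,4]>12]); return c
c=m('scene',(230,150,430,300)); print((proj(c,[.507-.003,-.263,.024])-[230,150])*4)
E
```

```text
scene [(np.int32(147), array([161.,   9.])), (np.int32(85), array([27., 98.])), (np.int32(13), array([223., 231.])), (np.int32(41), array([506., 301.])), (np.int32(18), array([424., 376.])), (np.int32(28), array([431., 425.])), (np.int32(105), array([724., 498.]))]
[423.37485397 370.80489569]
```

The stop is down: its cap at (424,376) matches the predicted pose. Next I'll tip the offcut.

{"op": "drive_tool", "data": {
  "steps": [
    [0.45, 0, 0, -30, 0],
    [0.45, 0, 0, -35, 0],
    [0.45, 0, 0, -35, 0],
    [0.45, 0, 0, -34, 0],
    [0.45, 8, 0, 0, 0],
    [0.45, 10, 0, 0, 0],
    [0.45, 8, 0, 0, 0],
    [0.45, 4, 0, 0, 0],
    [0.45, 4, 0, 0, 0],
    [0.45, 4, 0, 0, 0],
    [0.45, 4, 0, 0, 0],
    [0.45, 4, 0, 0, 0],
    [0.45, 4, 0, 0, 0],
    [0.45, 4, 0, 0, 0],
    [0.45, 4, 0, 0, 0],
    [0.45, 4, 0, 0, 0],
    [0.45, 0, 0, 0, 0],
    [0.45, -8, 0, 10, 0],
    [0.45, -20, 0, 20, 0],
    [0.45, -40, 0, 20, 0]
  ]
}}

```text
clock: 9.0
position: [0.3937, -0.0963, 0.1128]
ee_rot: [-3.141, 0.049, -0.003]
force: [0.5, -0.0, 1.2]
width: 0.554
gripper_force: 0.0
```

```bash
python3 - <<'E'
from h import *
s=snap('scene','s4.png')
a=cv2.imread('pics/s4.png')[150:300,230:430]
cv2.imwrite('pics/s4c.png',cv2.resize(a,None,fx=4,fy=4,interpolation=cv2.INTER_CUBIC))
E
```

```text
(no output)
```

View pics/s4c.png

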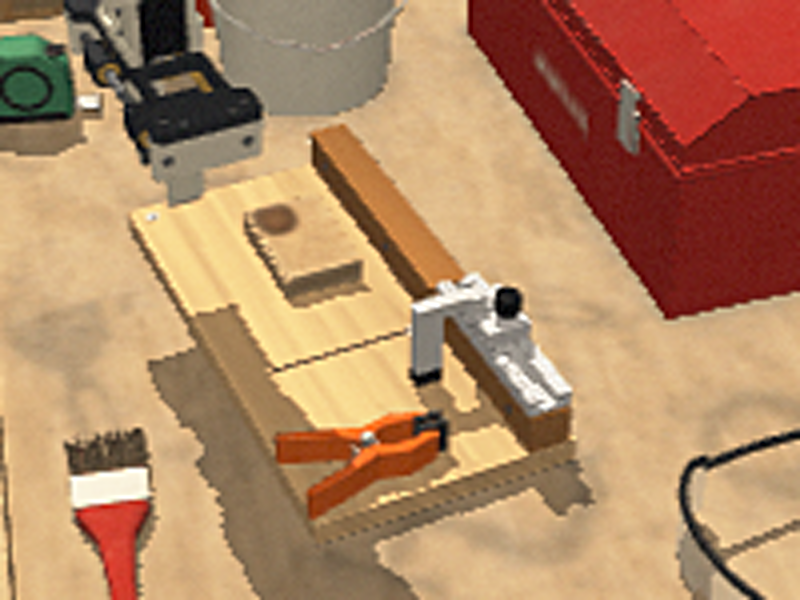

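The offcut now lies flat at crop (300,240), about 20 mm short of the fence, with its end at (330,290). The stop hangs down with its foot at (425,375). I'll push the offcut to the fence.

{"op": "drive_tool", "data": {
  "steps": [
    [0.45, 10, 0, -30, 0],
    [0.45, 10, 0, -30, 0],
    [0.45, 0, 0, -26, 0],
    [0.45, 10, 0, 0, 0],
    [0.45, 10, 0, 0, 0],
    [0.45, 6, 0, 0, 0],
    [0.45, 4, 0, 0, 0],
    [0.45, 4, 0, 0, 0],
    [0.45, 4, 0, 0, 0],
    [0.45, 4, 0, 0, 0],
    [0.45, 4, 0, 0, 0],
    [0.45, 3, 0, 0, 0],
    [0.45, 0, 0, 0, 0]
  ]
}}

```text
clock: 10.13
position: [0.4611, -0.0965, 0.0265]
ee_rot: [3.141, -0.051, 0.001]
force: [0.7, 0.5, 0.4]
width: 0.547
gripper_force: 0.0
```

```bash
python3 -c "
from h import *
print(observe()['joints'].round(2), observe()['force'])"
```

```text
[ 0.18  0.48 -0.12  2.14  0.11  0.53 -1.62] [0.67791782 0.54459961 0.37885335]
```

{"op": "drive_tool", "data": {
  "steps": [
    [0.45, 3, 0, 0, 0],
    [0.45, 2, 0, 0, 0],
    [0.45, 2, 0, 0, 0],
    [0.45, 1, 0, 0, 0],
    [0.45, 0, 0, 0, 0]
  ]
}}

```text
clock: 10.55
position: [0.4686, -0.0965, 0.0264]
ee_rot: [-3.141, 0.051, -0.0]
force: [0.4, -0.6, -0.7]
width: 0.55
gripper_force: 0.0
```

{"op": "drive_tool", "data": {
  "steps": [
    [0.45, 2, 0, 0, 0],
    [0.45, 2, 0, 0, 0],
    [0.45, 2, 0, 0, 0],
    [0.45, 0, 0, 0, 0]
  ]
}}

```text
clock: 10.88
position: [0.4702, -0.0965, 0.0257]
ee_rot: [-3.141, 0.052, 0.012]
force: [-10.8, 0.5, 8.3]
width: 0.551
gripper_force: 5.4
```

It's flush at the fence (10.8 N). I'll turn the tool 90° and go round to the offcut's left end.

{"op": "drive_tool", "data": {
  "steps": [
    [1, -12, 0, 0, 0],
    [1, 0, 0, 30, 0],
    [1, 0, 10, 15, 0.12],
    [1, 5, 10, 0, 0.12],
    [1, 5, 10, 0, 0.12],
    [1, 5, 10, 0, 0.12],
    [1, 5, 10, 0, 0.12],
    [1, 5, 10, 0, 0.12],
    [1, 5, 10, 0, 0.12],
    [1, 5, 5, 0, 0.12],
    [1, 5, 5, 0, 0.12],
    [1, 5, 2, 0, 0.12],
    [1, 3, 0, 0, 0.12],
    [1, 3, 0, 0, 0.12],
    [1, 0, 0, 0, 0.12],
    [1, 0, 0, 0, 0.01]
  ]
}}

```text
clock: 12.22
position: [0.5135, -0.0147, 0.0713]
ee_rot: [-2.252, -2.19, -0.0]
force: [0.2, -0.0, 0.3]
width: 0.005
gripper_force: 0.0
```

{"op": "drive_tool", "data": {
  "steps": [
    [1, -2, 0, -22, 0],
    [1, -2, 0, -22, 0],
    [1, 0, -10, 0, 0],
    [1, 0, -8, 0, 0],
    [1, 0, -6, 0, 0],
    [1, 0, -6, 0, 0],
    [1, 0, -8, 0, 0],
    [1, 0, -8, 0, 0],
    [1, -1, -8, 0, 0],
    [1, 0, -8, 0, 0],
    [1, 0, -8, 0, 0],
    [1, 0, -8, 0, 0],
    [1, -1, -8, 0, 0],
    [1, 0, -8, 0, 0],
    [1, 0, -8, 0, 0],
    [1, 0, -8, 0, 0],
    [1, -1, -6, 0, 0],
    [1, 0, -5, 0, 0],
    [1, 0, -5, 0, 0],
    [1, 0, 0, 0, 0]
  ]
}}

```text
clock: 13.88
position: [0.5062, -0.1419, 0.0273]
ee_rot: [2.259, 2.183, -0.001]
force: [-0.4, -0.2, 0.3]
width: 0.004
gripper_force: 0.0
```

```bash
python3 - <<'E'
from h import *
s=snap('scene','s5.png'); t=snap('top','t5.png')
a=cv2.imread('pics/s5.png')[190:270,280:400]; 
cv2.imwrite('pics/s5c.png',cv2.resize(a,None,fx=6,fy=6,interpolation=cv2.INTER_CUBIC))
E
```

```text
(no output)
```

View pics/s5c.png

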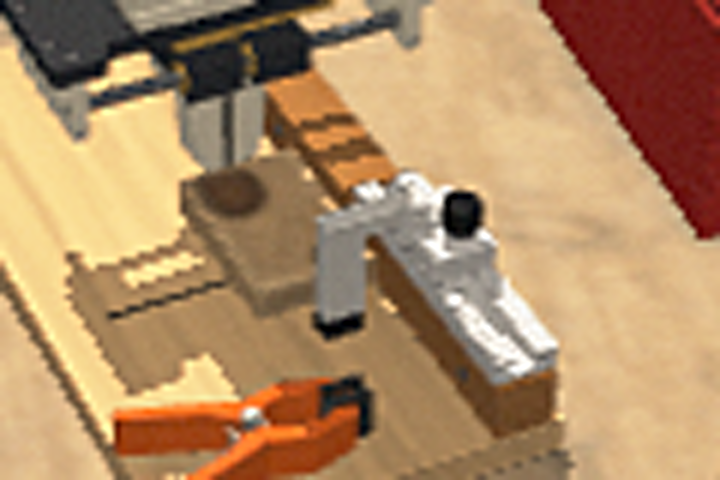

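The offcut is flat along the fence, with its right end near (280,300), a centimetre or so short of the stop leg at (340,270). I'll continue gently until it touches.

{"op": "drive_tool", "data": {
  "steps": [
    [1, 0, -4, 0, 0],
    [1, 0, -3, 0, 0],
    [1, 0, -3, 0, 0],
    [1, 0, -2, 0, 0],
    [1, 0, -2, 0, 0],
    [1, 0, 0, 0, 0]
  ]
}}

```text
clock: 14.48
position: [0.5063, -0.1551, 0.0274]
ee_rot: [2.258, 2.184, -0.0]
force: [1.2, -1.1, -0.0]
width: 0.003
gripper_force: 0.0
```

{"op": "drive_tool", "data": {
  "steps": [
    [1, 0, -2, 0, 0],
    [1, 0, -2, 0, 0],
    [1, 0, -1, 0, 0],
    [1, 0, 0, 0, 0]
  ]
}}

```text
clock: 14.82
position: [0.5064, -0.1582, 0.0274]
ee_rot: [-2.256, -2.185, -0.002]
force: [-0.8, 5.2, 0.9]
width: 0.005
gripper_force: 2.4
```

It's against the stop (5 N). Next I'll press it to the fence again from the near side.

{"op": "drive_tool", "data": {
  "steps": [
    [1, 0, 10, 0, 0],
    [1, 0, 0, 30, 0],
    [1, -25, -10, 10, 0],
    [1, -25, -15, 0, 0],
    [1, -25, -15, 0, 0],
    [1, 0, -14, 0, 0],
    [1, 0, 0, -20, 0],
    [1, 0, 0, -20, 0],
    [1, 8, 0, 0, 0],
    [1, 5, 0, 0, 0],
    [1, 4, 0, 0, 0],
    [1, 3, 0, 0, 0],
    [1, 3, 0, 0, 0],
    [1, 2, 0, 0, 0],
    [1, 0, 0, 0, 0]
  ]
}}

```text
clock: 16.07
position: [0.4571, -0.2035, 0.0278]
ee_rot: [2.257, 2.184, 0.001]
force: [-0.4, 0.3, 1.0]
width: 0.003
gripper_force: 0.0
```

{"op": "drive_tool", "data": {
  "steps": [
    [1, 2, 0, 0, 0],
    [1, 2, 0, 0, 0],
    [1, 2, 0, 0, 0],
    [1, 0, 0, 0, 0]
  ]
}}

```text
clock: 16.4
position: [0.4628, -0.2036, 0.0274]
ee_rot: [2.258, 2.184, 0.0]
force: [0.0, -0.5, -0.4]
width: 0.006
gripper_force: 0.0
```

{"op": "drive_tool", "data": {
  "steps": [
    [1, 2, 0, 0, 0],
    [1, 2, 0, 0, 0],
    [1, 2, 0, 0, 0],
    [1, 0, 0, 0, 0]
  ]
}}

```text
clock: 16.73
position: [0.4645, -0.2036, 0.0269]
ee_rot: [-2.255, -2.18, 0.008]
force: [-11.6, 0.7, 12.1]
width: 0.005
gripper_force: 8.4
```

Firm at the fence. One more light press at the end.

{"op": "drive_tool", "data": {
  "steps": [
    [1, -10, 0, 0, 0],
    [1, -4, 0, 30, 0],
    [1, 20, 20, 10, 0],
    [1, 20, 20, 0, 0],
    [1, 10, 20, 0, 0],
    [1, 4, 4, 0, 0],
    [1, 0, 0, -20, 0],
    [1, 0, 0, -20, 0],
    [1, 0, -5, 0, 0],
    [1, 0, -5, 0, 0],
    [1, 0, -3, 0, 0],
    [1, 0, -2, 0, 0],
    [1, 0, -2, 0, 0],
    [1, 0, -2, 0, 0],
    [1, 0, 0, 0, 0]
  ]
}}

```text
clock: 17.98
position: [0.5088, -0.1582, 0.0281]
ee_rot: [2.257, 2.184, 0.002]
force: [0.1, 2.4, 1.8]
width: 0.006
gripper_force: 1.1
```

Touching at 2.4 N, so I'll retract clear and look.

{"op": "drive_tool", "data": {
  "steps": [
    [1, 0, -1, 0, 0],
    [1, 0, 0, 0, 0],
    [1, 0, 8, 0, 0],
    [1, 0, 10, 10, 0],
    [1, 0, 20, 30, 0],
    [1, -20, 30, 20, 0],
    [1, -20, 30, 20, 0],
    [1, -20, 30, 0, 0],
    [1, -20, 30, 0, 0],
    [1, 0, 0, 0, 0]
  ]
}}

```text
clock: 18.82
position: [0.4246, 0.0041, 0.1085]
ee_rot: [-2.249, -2.193, 0.0]
force: [-1.0, 0.2, -0.4]
width: 0.001
gripper_force: 0.0
```

```bash
python3 - <<'E'
from h import *
snap('scene','s6.png'); snap('top','t6.png')
a=cv2.imread('pics/s6.png')[190:270,290:400]; b=cv2.imread('pics/t6.png')[174:254,300:410]
f=lambda i: cv2.resize(i,None,fx=3.6*1,fy=3.6,interpolation=cv2.INTER_CUBIC)
cv2.imwrite('pics/f6.png',np.hstack([f(a),f(b)]))
E
```

```text
(no output)
```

View pics/f6.png

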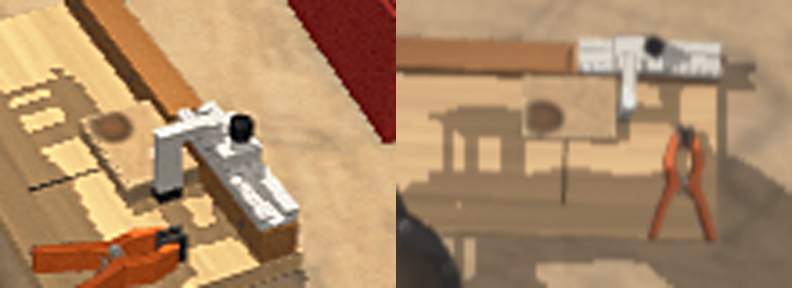

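The offcut is flat, with its long edge flush to the fence (top view, (525..615, 75)). Its right end touches the stop's left side at (617,100). The stop hangs down and the clamp hasn't moved.

```bash
python3 -c "
from cell import arm
print(arm.sign_off())"
```

```text
the job is handed in; nothing more can be done
None
```

The job is handed in at about 19 s: in the last images the stop hangs fully down and the offcut lies flat, with its long edge against the fence and its end against the stop; the sign-off returned no verdict.

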